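# Lamp on, blue filter in, take the micrograph

## Task

Take a picture through the microscope using only the closed fingertips: first press down the raised, white-barred half of the black rocker on the cream lamp supply until it is fully on, then press the blue key of the filter keypad fully down so that it stays down, and last press the red button of the round white camera remote fully down for a moment and let it come up again. Press nothing out of that order and leave the yellow and green keys up. Pick nothing up: the remote stays lying where it is, and all the other things on the table stay where they stand.

Things in the scene. Friction and masses are not known exactly. Their poses are not given: they have to be found in the camera images.
- rocker (a joint): on/off rocker of the lamp supply, a hinge (rad): 0 = off (white-barred half raised), 0.34 = fully on (that half down and level); it stays where it is left; starts at 0 to 0.03. About 3 N on the raised half moves it
- rocker_on (a point): middle of the top face of the rocker's ON half, the half with a white bar. The rocker is black, V-shaped, 54 mm long and 28 mm wide, with its hinge across the middle; this point lies 18 mm from the hinge. Off, it stands about 71 mm above the table; fully on, 65 mm, where the half lies level
- lamp_supply: cream box 130 (x) x 110 (y) x 55 mm tall, fixed to the table; origin under its centre, z up. The rocker sits on its top, centred 15 mm towards the box's +x, the ON half on its +x side. It stands left or right of the keypad, the camera remote on the other side
- keypad: filter keypad, grey box with cream top 85 (x) x 185 (y) x 32 mm tall, fixed; origin under its centre. Three round keys (blue, yellow, green) in a row along its y, 56 mm apart, in any order
- key_blue (a joint): travel of the blue key (m): 0 = up, 0.007 = fully down; a push latch moved by about 3 N that stays where it is left; starts at 0 to 0.0008
- key_blue_top (a point): centre of the top of the blue key, a round cap 24 mm across; up, it stands 49 mm above the table, fully down 42 mm; the black collar round it (32 mm across) is at 37 mm
- key_yellow (a joint): travel of the yellow key (m): 0 = up, 0.007 = fully down; a push latch moved by about 3 N that stays where it is left; starts at 0 to 0.0008
- key_yellow_top (a point): centre of the top of the yellow key, a round cap 24 mm across; up, it stands 49 mm above the table, fully down 42 mm; the black collar round it (32 mm across) is at 37 mm
- key_green (a joint): travel of the green key (m): 0 = up, 0.007 = fully down; a push latch moved by about 3 N that stays where it is left; starts at 0 to 0.0008
- key_green_top (a point): centre of the top of the green key, a round cap 24 mm across; up, it stands 49 mm above the table, fully down 42 mm; the black collar round it (32 mm across) is at 37 mm
- remote: camera remote: loose white puck 64 mm across and 24 mm tall, 0.2 to 0.45 kg, lying on the table with the red shutter button in the middle of its top; origin under its centre
- shutter (a joint): travel of the shutter button (m): 0 = up, 0.006 = fully down; sprung, 1.2 N to start and 4 N to bottom; comes up by itself when let go
- shutter_top (a point): centre of the top of the red shutter button, 28 mm across; up, it stands 34 mm above the table
- oil_bottle: small amber bottle with black cap and paper label, 34 mm across, 70 mm tall, loose bystander; origin at the centre of its underside
- sample_cup: white sample jar with yellow lid, 56 mm across, 65 mm tall, loose bystander; origin at the centre of its underside
- petri_dish: clear flat round dish, 90 mm across, 15 mm tall, loose bystander; origin at the centre of its underside
- slide_box: blue slide box, 95 x 85 x 35 mm, loose bystander; origin at the centre of its underside
- lens_case: clear tube with black cap standing upright, 42 mm across, 54 mm tall, loose bystander; origin at the centre of its underside
- stain_jar: square glass jar with purple lid, 48 x 48 x 64 mm, loose bystander; origin at the centre of its underside
- tally: steel hand counter, 50 x 45 x 35 mm, loose bystander; origin at the centre of its underside

How it is judged:
By the outcome, as a careful person would: the job done as asked, in the order asked, and still so for the second after the job is handed in, with the robot touching nothing.
It also fails if it takes over 48 s, if anything falls off the work surface, if the arm or the gripper's body presses on something with over 40 N, if the wrist force passes 120 N, or if a joint passes its speed limit or range.

## Robot

A 6-joint arm with a two-finger parallel gripper is mounted at the origin on the work surface. World frame = base frame: x ahead of the robot, y to its left, z up, the work surface at z = 0. Lengths are in mm, angles in rad, forces in N, time in s.
With the tool pointing down it reaches from about 325 to 875 mm from the base axis. Payload 4.4 kg.
Tool frame: the origin (TCP) lies on the centre line of the jaws, within the pads' length; the fingertips stand ahead of it and the grasp point (between the pads) lies 6 mm ahead of it (ctrl.tcp_to_tips is the z of the fingertips in the tool frame, in mm); z points along the fingers, y is the line along which they close (so a half turn about z gives the same grasp; the last joint's range is limited). The gripper opens to 85 mm and grips with 20 to 120 N. Pads are 22 mm wide; open, the fingers measure 114 mm over their backs; the gripper's body (76 mm by 85 mm) begins 54 mm behind the grasp point. The pads swing forward as they close: fully open they stand 13 mm farther back than shut.
Start: joints at [-1.252, 0.207, 1.542, -0, 1.393, -0.15], TCP at [259.783, -512.972, 256.282] pointing down, gripper open.
Joint ranges: [-2.73, 2.73], [-0.86, 2.22], [0.23, 2.46], [-1.11, 4.25], [0.08, 2.63], [-2.82, 2.82]. Speed limits (rad/s): [2.79, 2.79, 3.14, 3.14, 3.14, 3.14].

## Interface

Orientations are given as a 3x3 rotation matrix whose columns are the frame's x, y, z axes.
In Python, from plant import ctrl, sensors, optics gives the robot as it stands. Calls block until the motion is done:
- ctrl.move_ptp(position, orientation): joint-space move of the TCP to a pose.
- ctrl.move_l(position, rot=None, vel=150, threshold=None): straight line of the TCP; rot=None keeps the orientation; vel is the mean speed in mm/s. With threshold (N) it stops when the force on the tool has changed by that much, and returns True; else False.
- ctrl.set_joints(angles): joint-space move.
- ctrl.gripper_to(opening, force=None): finger opening in mm; force is the grip in N (None keeps the last); returns when the fingers have stopped.
- ctrl.hold(seconds).
- ctrl.solve_ik(position, orientation): joint angles nearest the present ones, or None.
- sensors.read_state(): the state.
- optics.grab_frame(name): name is "scene" or "side" or "wrist"; returns (picture, depth): 384x512x3 uint8, red, green, blue; 384x512 float32, mm along the optical axis (not along the pixel's ray), 0 where there is no reading.
- optics.camera_params(name): a dict with "mtx" (3x3 intrinsics, pixels), "R" (3x3) and "t" (3): a world point X has camera coordinates R X + t; the wrist camera has in their place "T_tool_cam" (4x4, takes a point from camera to tool coordinates, whose origin is the TCP and whose axes are the flange's). Camera axes: x right, y down, z forward; pixel columns grow to the right and rows downward; lengths in mm; the calibration is good to about 2 mm. The wrist camera is an equidistant fisheye: a pixel r from the principal point sees the ray r / f radians off the axis. A picture is of the moment at which its call begins: read the wrist's pose just before it. camera_params takes no time and is no camera call.
A pose or a line that the arm cannot do raises ctrl.MotionError and nothing moves.
- ctrl.finish_job(): hands the job in; it is judged then, once.
The state is a dict: "t": time; "q": joint angles; "qvel": joint speeds; "tau": joint torques, N m; "eef_pos": TCP position; "eef_rot": TCP orientation; "force": force on the tool from outside, world axes, zero at the start; "wrist_torque": the same for the moment, N m; "grip_width": finger opening in mm; "grasp_force": force on a finger pad.
Only numpy, scipy, OpenCV 4.12 (cv2) and the standard library are available. Lean on these libraries where they do the work, as an engineer would, in place of code of your own. Each camera call takes 0.05 s, during which the arm holds its last target. There are 200 camera calls.

## Working session

There is one attempt and no reset: what is moved stays moved. The work goes in short steps, each a Python script; the robot and the scene stay as the last script left them, time stands still between calls to the robot, and variables do not carry over. Pictures are saved under pics/ and viewed, at most 10 in all, crops included, and the job is handed in when it is done.

```bash
mkdir -p pics
python3 - <<'E'
from plant import ctrl, sensors, optics
import cv2,numpy as np
for n in("scene","side"):
    p,d=optics.grab_frame(n); cv2.imwrite(f"pics/{n}0.png",p[:,:,::-1]); np.savez(f"{n}0.npz",p=p,d=d)
    c=optics.camera_params(n); print(n,c["mtx"].round(1).tolist(),(-c["R"].T@c["t"]).round(0),c["R"][2].round(2))
print(sensors.read_state()["t"],ctrl.tcp_to_tips, sensors.read_state()["eef_rot"])
E
```

```text
scene [[379.1, 0.0, 256.7], [0.0, 379.1, 192.2], [0.0, 0.0, 1.0]] [ 945. -576.  698.] [-0.42  0.62 -0.66]
side [[377.5, 0.0, 255.8], [0.0, 377.5, 190.8], [0.0, 0.0, 1.0]] [145. 463. 810.] [ 0.44 -0.49 -0.75]
0.1 25.0 [[ 8.92103778e-01  4.51830085e-01 -6.50154252e-04]
 [ 4.51830435e-01 -8.92101586e-01  2.00451909e-03]
 [ 3.25698390e-04 -2.08199853e-03 -9.99997780e-01]]
```

View pics/scene0.png

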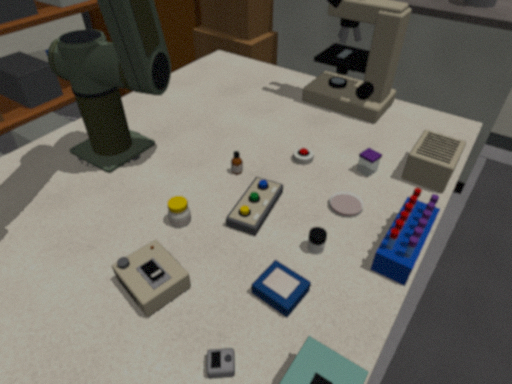

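View pics/side0.png

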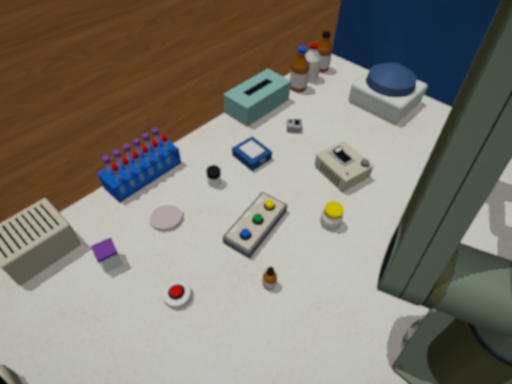

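Both views show the supply (scene 152,270; side 343,155), the blue key (scene 263,184; side 245,233), and the red button (scene 304,153; side 176,292). I'll triangulate these points next.

```bash
cat > h.py <<'E'
import cv2,numpy as np
from plant import ctrl,sensors,optics
def blob(p,roi,kind):
    x0,y0,x1,y1=roi; h=cv2.cvtColor(p[y0:y1,x0:x1],cv2.COLOR_RGB2HSV).astype(int); H,S,V=h[...,0],h[...,1],h[...,2]
    m={"blue":(abs(H-110)<15)&(S>120),"red":((H<8)|(H>172))&(S>130),"dark":(V<70),"green":(abs(H-65)<20)&(S>100),"yellow":(abs(H-27)<8)&(S>130)}[kind].astype(np.uint8)
    n,l,s,c=cv2.connectedComponentsWithStats(m); i=1+s[1:,4].argmax(); return c[i]+[x0,y0],s[i]
def ray(name,uv):
    c=optics.camera_params(name); d=c["R"].T@np.linalg.inv(c["mtx"])@[*uv,1]; return -c["R"].T@c["t"],d/np.linalg.norm(d)
def tri(a,b):
    A=sum(np.eye(3)-np.outer(d,d) for o,d in(a,b)); B=sum((np.eye(3)-np.outer(d,d))@o for o,d in(a,b)); X=np.linalg.solve(A,B)
    return X,[np.linalg.norm(np.cross(X-o,d)) for o,d in(a,b)]
def onz(r,z): o,d=r; return o+d*(z-o[2])/d[2]
E
python3 - <<'E'
from h import *
R={"blue":((250,172,275,195),(235,225,256,243)),"red":((292,143,316,160),(163,282,190,303)),"green":((245,190,266,205),(249,210,267,226)),"yellow":((235,202,255,218),(260,197,280,211)),"dark":((133,250,180,292),(325,142,360,170))}
P={n:np.load(n+"0.npz")["p"] for n in("scene","side")}
for k,(a,b) in R.items():
    u,s=blob(P["scene"],a,k); v,t=blob(P["side"],b,k); X,e=tri(ray("scene",u),ray("side",v))
    print(k,u.round(1),s,v.round(1),t,X.round(1),np.round(e[0],1))
f=lambda n,x,y,w,h:cv2.resize(P[n][y:y+h,x:x+w,::-1],None,fx=5,fy=5,interpolation=cv2.INTER_CUBIC)
cv2.imwrite("pics/c.png",np.hstack([f("scene",112,238,80,76),f("side",310,138,70,76)]))
E
```

```text
blue [262.6 183.8] [ 9  8  8  8 54] [245.  233.7] [ 6  4  9 10 70] [520.3  82.8  40.8] 1.2
red [303.2 151.5] [ 7  6  9  6 43] [175.9 291.2] [  7   3  13  13 130] [529.4 293.9  28. ] 1.3
green [253.8 196.6] [ 5  3  9  8 60] [257.4 218.5] [ 5  5  8  8 59] [530.   27.1  40.5] 1.0
yellow [244.3 210.2] [ 5  3 10 11 86] [269.2 204.3] [ 5  3  9 10 70] [539.6 -28.4  40.9] 1.1
dark [151.5 270.3] [  8  10  24  22 250] [342.4 156. ] [ 9  9 16 11 88] [ 497.4 -297.7   59.9] 1.2
```

View pics/c.png

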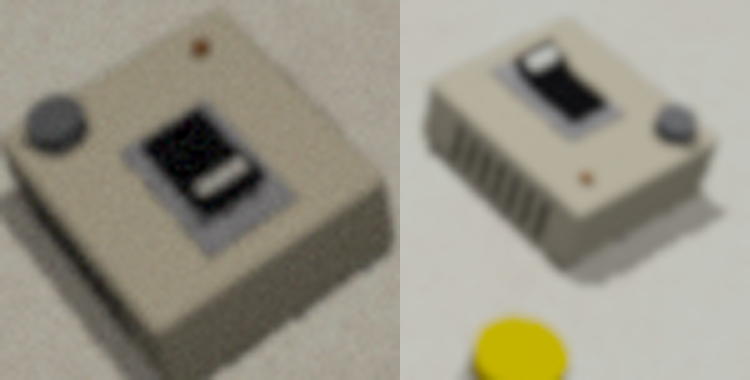

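The white bar sits at scene (156,273.6) and side (338.6,149.6), so the raised half is the +x end. Next I'll close the gripper and look from above with the wrist camera, from two places per target.

```bash
cat >> h.py <<'E'
RD=np.array([[0,1,0],[1,0,0],[0,0,-1.]])
def wgrab(fn):
    s=sensors.read_state(); p,d=optics.grab_frame("wrist"); np.savez(fn+".npz",p=p,pos=s["eef_pos"],rot=s["eef_rot"]); return p,(s["eef_pos"],s["eef_rot"])
def wray(pose,uv):
    c=optics.camera_params("wrist"); K=c["mtx"]; T=c["T_tool_cam"]; x=(uv[0]-K[0,2])/K[0,0]; y=(uv[1]-K[1,2])/K[1,1]; r=np.hypot(x,y)+1e-9
    d=np.array([x/r*np.sin(r),y/r*np.sin(r),np.cos(r)]); R=pose[1]; return pose[0]+R@T[:3,3],R@T[:3,:3]@d
def wproj(pose,X):
    c=optics.camera_params("wrist"); K=c["mtx"]; T=c["T_tool_cam"]; q=T[:3,:3].T@(pose[1].T@(np.array(X)-pose[0])-T[:3,3]); r=np.arctan2(np.hypot(q[0],q[1]),q[2]); n=np.hypot(q[0],q[1])
    return K[0,2]+K[0,0]*r*q[0]/n, K[1,2]+K[1,1]*r*q[1]/n
E
python3 - <<'E'
from h import *
X,e=tri(ray("scene",(156,273.6)),ray("side",(338.6,149.6))); print("bar",X.round(1),e[0])
print(optics.camera_params("wrist"))
ctrl.gripper_to(0)
T={"rock":X,"blue":(520,83,45),"red":(529,294,30)}
st=lambda:sensors.read_state()
print(st()["t"],st()["grip_width"])
ims=[]
for k,t in T.items():
    for i,dy in enumerate((-40,40)):
        for sg in (1,):
            pos=np.array([t[0],t[1]+dy,230.])
            (ctrl.move_ptp(pos,RD) if i==0 else ctrl.move_l(pos)) ; ctrl.hold(.2)
        p,po=wgrab(f"w_{k}{i}"); print(k,i,round(st()["t"],2),np.round(wproj(po,t),1)); ims.append(p[:,:,::-1])
a=[cv2.resize(x,(266,200)) for x in ims]
cv2.imwrite("pics/w.png",np.vstack([np.hstack(a[0::2]),np.hstack(a[1::2])]))
E
```

```text
bar [ 516.9 -302.6   69.1] 1.6189093529310172
{'mtx': array([[297.31863964,   0.        , 258.46484947],
       [  0.        , 297.31863964, 186.79156812],
       [  0.        ,   0.        ,   1.        ]]), 'T_tool_cam': array([[ 1.39874773e-03, -9.54656289e-01, -2.97706925e-01,
         7.63536038e+01],
       [ 9.99999000e-01,  1.39755021e-03,  2.16878532e-04,
        -5.35059711e-01],
       [ 2.09015921e-04, -2.97706931e-01,  9.54657289e-01,
        -1.16774099e+02],
       [ 0.00000000e+00,  0.00000000e+00,  0.00000000e+00,
         1.00000000e+00]])}
0.8667 0.32652257710852545
rock 0 2.3 [259.2 134.6]
rock 1 3.23 [258.3 214.3]
blue 0 4.65 [258.  131.7]
blue 1 5.58 [258.3 205.9]
red 0 6.42 [258.2 130. ]
red 1 7.36 [258.3 201.1]
```

View pics/w.png

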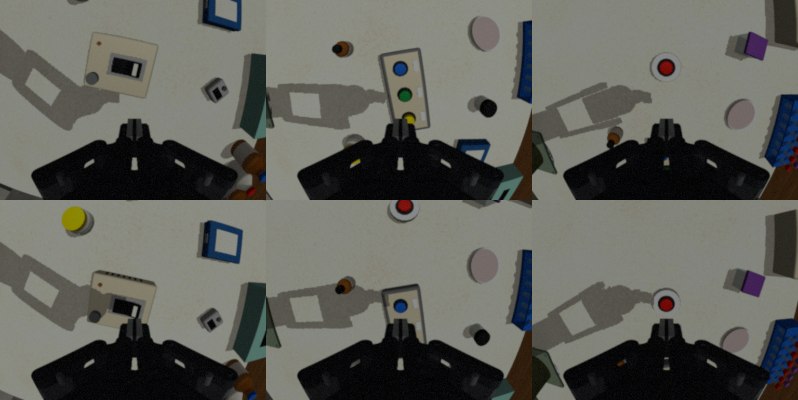

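All three targets are visible: the bar at about (262,131) in rock0, the blue key at about (258,131) in blue0, and the red button at about (258,130) in red0. Measuring them from the two wrist places now.

Run:
```python
from h import *
T={"blue":(520,83,45),"red":(529,294,30),"rock":(517,-303,69)}; ht={"blue":49,"red":34,"rock":69}
vis=[]
for k,t in T.items():
    rs=[]
    for i in(0,1):
        z=np.load(f"w_{k}{i}.npz"); po=(z["pos"],z["rot"]); u=np.array(wproj(po,t)).round().astype(int); p=z["p"]
        roi=(u[0]-22,u[1]-18,u[0]+23,u[1]+19)
        vis.append(cv2.resize(p[u[1]-30:u[1]+30,u[0]-30:u[0]+30,::-1],(240,240),interpolation=cv2.INTER_NEAREST))
        if k=="rock":
            h=cv2.cvtColor(p[roi[1]:roi[3],roi[0]:roi[2]],cv2.COLOR_RGB2HSV); d=(h[...,2]<45).astype(np.uint8)
            n,l,s,c=cv2.connectedComponentsWithStats(d); print("darks",s.tolist(),(c+roi[:2]).round(1).tolist())
            m=((h[...,2]>130)&(h[...,1]<45)).astype(np.uint8); n,l,s,c=cv2.connectedComponentsWithStats(m); print("whites",s[1:].tolist(),(c[1:]+roi[:2]).round(1).tolist()); continue
        c,s=blob(p,roi,k); r=wray(po,c); rs.append(r); print(k,i,c.round(1),s,onz(r,ht[k]).round(1))
    if rs: print(k,tri(*rs))
cv2.imwrite("pics/v.png",np.vstack([np.hstack(vis[0::2]),np.hstack(vis[1::2])]))
```

```text
blue 0 [258.2 131.9] [ 10   5  26  26 500] [520.2  83.3  49. ]
blue 1 [258.7 204.4] [ 11   5  24  24 430] [520.4  86.3  49. ]
blue (array([520.2951932 ,  81.92892816,  37.52888007]), [np.float64(0.1435462890565365), np.float64(0.1435462890742865)])
red 0 [257.9 129.7] [  8   4  29  28 624] [528.7 294.8  34. ]
red 1 [258.3 200.1] [  9   5  27  26 539] [529.  296.6  34. ]
red (array([528.83913761, 293.9878838 ,  26.6743902 ]), [np.float64(0.18405004012857612), np.float64(0.18405004015535265)])
darks [[0, 0, 45, 37, 991], [0, 0, 36, 33, 673], [20, 30, 1, 1, 1]] [[264.4, 137.9], [251.1, 130.8], [257.0, 147.0]]
whites [[18, 7, 9, 21, 110], [44, 20, 1, 1, 1], [42, 27, 1, 1, 1]] [[259.3, 133.7], [281.0, 137.0], [279.0, 144.0]]
darks [[0, 0, 45, 37, 974], [0, 0, 35, 37, 689], [15, 33, 1, 1, 1], [13, 34, 1, 1, 1]] [[262.9, 218.0], [251.1, 210.7], [251.0, 230.0], [249.0, 231.0]]
whites [[19, 8, 9, 18, 96], [44, 9, 1, 1, 1], [44, 23, 1, 1, 1], [40, 28, 1, 1, 1], [42, 31, 1, 1, 1]] [[258.6, 213.5], [280.0, 206.0], [280.0, 220.0], [276.0, 225.0], [278.0, 228.0]]
```

View pics/v.png

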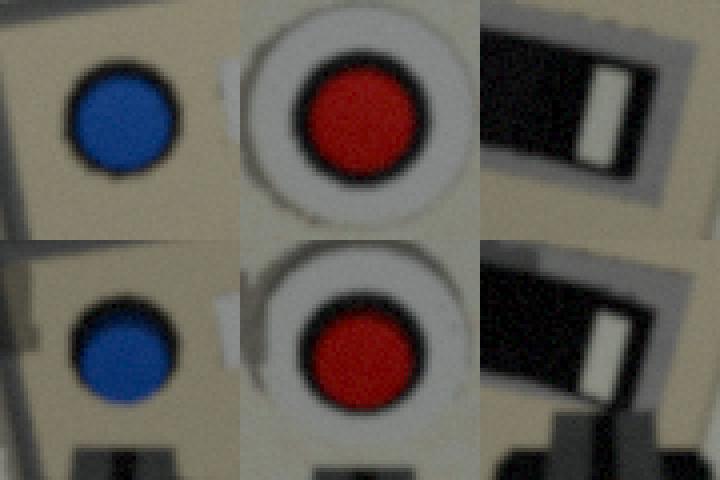

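```bash
cat >> h.py <<'E'
def down(a): return np.array([[-np.sin(a),np.cos(a),0],[np.cos(a),np.sin(a),0],[0,0,-1.]])
def press(xy,R,ztop,zmin,thr=12,hold=.3):
    z0=25+ztop
    ctrl.move_ptp([*xy,z0+60],R); ctrl.move_l([*xy,z0+12]); ctrl.hold(.3); f0=sensors.read_state()["force"]
    hit=ctrl.move_l([*xy,25+zmin],vel=20,threshold=thr); ctrl.hold(hold); s=sensors.read_state()
    print("hit",hit,"tip",(s["eef_pos"]-[0,0,25]).round(1),"dF",(s["force"]-f0).round(1))
    ctrl.move_l([*xy,z0+60],vel=100); print("t",sensors.read_state()["t"])
E
python3 - <<'E'
from h import *
b=[]
for i,uv in((0,(259.3,133.7)),(1,(258.6,213.5))):
    z=np.load(f"w_rock{i}.npz"); r=wray((z["pos"],z["rot"]),uv); b.append(r); print(onz(r,70).round(1))
print(tri(*b))
a=np.deg2rad(-11.6); p=onz(b[0],70)[:2]+2.5*np.array([np.cos(a),np.sin(a)])
c=np.array([532,-303]) 
ctrl.move_ptp([529,200,200],RD)
press(p,down(a),72,61.5)
ctrl.move_ptp([p[0],p[1]-40,230],RD); ctrl.hold(.2)
q,po=wgrab("w_after"); u=np.array(wproj(po,[*p,65])).astype(int)
S=optics.grab_frame("scene")[0]; D=optics.grab_frame("side")[0]
cv2.imwrite("pics/after.png",np.hstack([cv2.resize(q[u[1]-35:u[1]+35,u[0]-35:u[0]+35,::-1],(350,350)),cv2.resize(D[135:195,310:380,::-1],(350,350))]))
E
```

```text
[ 517.  -301.7   70. ]
[ 517.2 -301.4   70. ]
(array([ 517.05416289, -301.8422386 ,   68.8140586 ]), [np.float64(0.10091710973340584), np.float64(0.10091710974237256)])
hit True tip [ 520.5 -302.8   65.1] dF [-2.7  0.6  4. ]
t 12.6167
```

View pics/after.png

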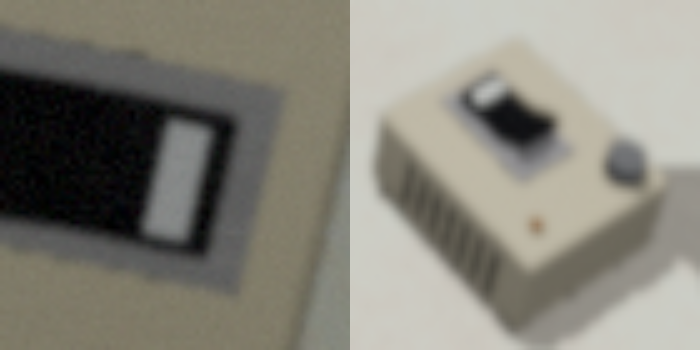

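The wrist crop shows the white-barred half lying flat, and the side view shows the other half raised. I'll press it again more firmly to confirm it's at the stop before touching the key.

Run:
```python
from h import *
a=np.deg2rad(-11.6)
press((520.5,-302.3),down(a),67,60,thr=25)
press((520.3,84),down(np.deg2rad(9.7)),49,38.5,thr=25)
s=[520.3,34,230]; ctrl.move_ptp(s,RD); ctrl.hold(.2)
q,po=wgrab("w_after2"); print(sensors.read_state()["t"]); u=np.array(wproj(po,[520,84,42])).astype(int)
S=optics.grab_frame("scene")[0]; D=optics.grab_frame("side")[0]; f=lambda x:cv2.resize(x[...,::-1],(260,260))
cv2.imwrite("pics/after2.png",np.hstack([f(q[u[1]-35:u[1]+45,u[0]-35:u[0]+45]),f(D[185:260,215:290]),f(D[135:195,315:375])]))
```

```text
hit True tip [ 520.4 -302.3   65.1] dF [-1.   1.7  4.7]
t 16.4667
hit True tip [520.3  84.   42. ] dF [-0.4  0.1  6.5]
t 20.8
21.5583
```

View pics/after2.png

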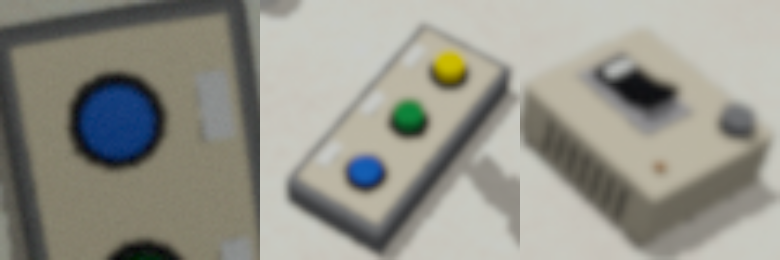

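The blue key is down (tip stopped at 42.0 mm), green and yellow are still up, and the rocker is on at its stop. Now the shutter.

Run:
```python
from h import *
press((528.9,295),RD,34,25,thr=15,hold=.4)
ctrl.move_l([528.9,255,230]); ctrl.hold(.2)
q,po=wgrab("w_after3"); u=np.array(wproj(po,[528.9,295,34])).astype(int)
c,s=blob(q,(u[0]-22,u[1]-20,u[0]+23,u[1]+20),"red"); print(c,onz(wray(po,c),34).round(1),sensors.read_state()["t"])
S=optics.grab_frame("scene")[0]; D=optics.grab_frame("side")[0]
cv2.imwrite("pics/after3.png",np.hstack([cv2.resize(q[...,::-1],(390,290)),cv2.resize(D[...,::-1],(390,290))]))
```

```text
hit True tip [528.8 295.   28.1] dF [-1.3  0.5  5.5]
t 25.6333
[259.99041534 131.76198083] [528.8 294.8  34. ] 26.8167
```

View pics/after3.png

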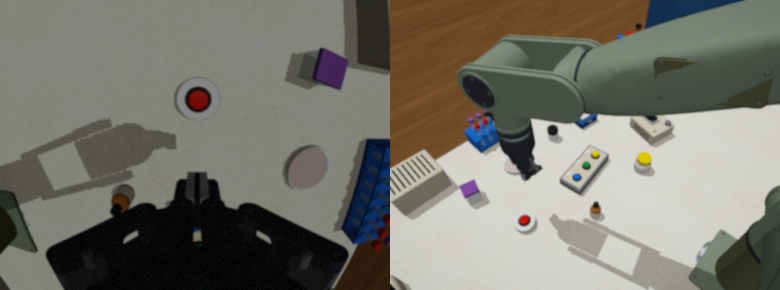

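The shutter reached its stop (28.1 mm) and was released, the remote hasn't moved, and the bystanders visible in these two views look undisturbed.

```bash
python3 -c "
from plant import ctrl
print(ctrl.finish_job())"
```

```text
the job is handed in; nothing more can be done
None
```

The job is done and handed in at about 27 s: the rocker is fully on, the blue key is latched down, and the shutter was pressed to its stop and released, in that order; the yellow and green keys are still up and the remote did not move.

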